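Switch on the boiler rocker with the stylus

ROBOT

A 6-joint arm with a two-finger parallel gripper is mounted at the origin on the work surface. World frame = base frame: x ahead of the robot, y to its left, z up, the work surface at z = 0. Lengths are in m, angles in rad, forces in N, time in s.
With the tool pointing down it reaches from about 0.25 to 0.8 m from the base axis. Payload 3.9 kg.
Tool frame: the origin (TCP) lies midway between the tips of the shut fingers; the grasp point (between the pads) lies 19 mm behind it; y points along the fingers, z is the direction in which the jaws open and shut, and the axes are right-handed (so a half turn about y gives the same grasp; the last joint's range is limited). The gripper opens to 85 mm and grips with 20 to 120 N. Pads are 22 mm wide; open, the fingers measure 114 mm over their backs; the gripper's body (76 mm by 85 mm) begins 54 mm behind the grasp point. The pads swing forward as they close: fully open they stand 13 mm farther back than shut.
Start: joints at [1.117, 0.26, -0.138, 1.173, 0, 1.571], TCP at [0.23, 0.472, 0.231] pointing down, gripper open.
Joint ranges: [-2.78, 2.78], [-0.83, 1.72], [-1.28, 1.37], [-1.9, 2.12], [-1.57, 1.48], [-3.14, 3.14]. Speed limits (rad/s): [2.57, 2.57, 3.14, 3.14, 3.14, 3.14].

INTERFACE

Orientations are given as a rotation vector (axis times angle).
In Python, from cell import r, viewer, ticket, spotter gives the robot as it stands.
- The arm moves only by the tool drive_tool, never from a script. Its argument "motion" is a list of rows, each an object of numbers: "dx", "dy", "dz": the shift along the world's x, y, z in cm; "rx", "ry", "rz": the turn, a rotation vector about the world's x, y, z in rad; "jaw": the finger opening in cm, from 0 to 8.54. In form: [{"dx": .., "dy": .., "dz": .., "rx": .., "ry": .., "rz": .., "jaw": ..}, ...]. A call has exactly 8 rows; each row is the pose to reach, as a shift and turn from the pose commanded when the call began; what a row does not reach only later rows make up. A row lasts 1/12 s, in which the tool goes at most 41.7 mm and 7.16 degrees, less where a joint would pass 70% of its speed; a pose out of reach is approached as far as the arm can. A call with a gripper value outside its range is refused whole. The fingers move at their own pace and stop on an object; "force" is the grip in N (left out, the last holds). Time passes only in rows, so rows that repeat a pose let the fingers close, or fill a call up. It gives the time, the measured TCP pose, the force and the opening at its end, in the units of the state.
- r.get_obs(): the state, without advancing time (a new reading comes with each control period).
- viewer.grab_frame(name): name is "scene" or "top" or "wrist"; returns a dict with "image" (480x640x3 uint8, red, green, blue), "range_z" (480x640 float32, m along the optical axis (not along the pixel's ray), 0 where there is no reading), "fx", "fy", "cx", "cy" (pixels), "rvec" (rotation vector, rad) and "tvec" (3), from world to camera coordinates, as OpenCV has them. Camera axes: x right, y down, z forward; pixel columns grow to the right and rows downward; lengths in m; the calibration is good to about 2 mm. A picture is of the moment at which its call begins.
- ticket.job_done(): hands the job in, once; it reports no verdict.
Trained networks look in a picture, given as the dict that the camera call returned (one of the last four; its "shot" number tells which), for a name from the list of things; names that differ only in an ending like _2 or _b are one class to them, and where a whole thing is asked for, a point or a joint stands for the part that bears it (a point fixed in the world has none). Each returns a list of dicts, best first, with "confidence" (0 to 1); they miss things now and then, are a little off and sometimes report something else, mostly with a low value. They report only what shows in the picture. A call takes as long as a camera call. They do not tell look-alikes from the thing itself.
- spotter.spot_in(label, picture): "box" ([centre column, centre row, width, height] in pixels, round what is visible of it).
The state is a dict: "time_s": time; "joints": joint angles; "qd": joint speeds; "joint_efforts": joint torques, N m; "tool_pos": TCP position; "ee_rot": TCP orientation; "force": force on the tool from outside, world axes, zero at the start; "torque": the same for the moment, N m; "grip_width": finger opening in m.
Only numpy, scipy, OpenCV 4.12 (cv2) and the standard library are available. Lean on these libraries where they do the work, as an engineer would, in place of code of your own. Each camera call takes 0.05 s, during which the arm holds its last target.

TASK

Take the stylus out of its stand and use its tip to flip the one wide rocker in the row of switches on the steel console fully over, by pressing down its raised end, the end nearer the robot. Leave the three narrow rockers as they are, and do not touch the wide switch with the gripper itself. Then put the stylus back upright in its stand, collar resting on the stand's top plate, and let go.

Things in the scene. Friction and masses are not known exactly. Their poses are not given: they have to be found in the camera images.
- stylus: Loose stylus upright in the stand, 0.12 kg. Origin at its tip (lowest point), z along its axis up to the handle. From the tip: steel shaft 10 mm in diameter with a round end, 0 to 70 mm; grey collar 56 mm in diameter, 70 to 76 mm, resting on the stand's top plate; round black handle 22 mm in diameter, 76 to 150 mm.
- stand: Fixed white stand: 100 x 100 mm base, four thin steel legs, top plate 90 x 90 x 10 mm with its upper face 90 mm above the table and a 30 x 30 mm square hole through its middle (10 mm of play round the shaft). With the collar seated the tip hangs 20 mm above the table. Origin: centre of the underside, below the hole; z up, x and y along the edges.
- wide_switch: Module with the wide white rocker (42 along y, 56 along x, 8 mm thick), in any of 4 places 60 mm apart along y on a low fixed steel console; other rockers are 20 mm wide. Origin: centre of its underside, 30 mm above the table; z up, -x to the robot. Pivot line along y, 22 mm over the origin. Rocker's top, 18 mm from the pivot on the raised -x side: 31 mm over the origin, 22 mm once flipped.
- wide_rocker (a joint): Angle of the wide rocker (rad): near 0 with the end nearer the robot up, 0.5 (end stop) with that end fully down. Stiff pivot, no spring: it stays where it is left; takes about 3 N of push 18 mm from the pivot.
- narrow_rocker1 (a joint): Angle of a narrow rocker (rad), 0 to 0.5; starts near 0 with its end nearer the robot up. Its place in the row varies. To be left as it is.
- narrow_rocker2 (a joint): Angle of a narrow rocker (rad), 0 to 0.5; starts near 0 with its end farther from the robot up. Its place in the row varies. To be left as it is.
- narrow_rocker3 (a joint): Angle of a narrow rocker (rad), 0 to 0.5; starts near 0 with its end nearer the robot up. Its place in the row varies. To be left as it is.
Not all that is in view belongs to the job. Leave any green look-alike of the stylus alone.

How it is judged:
On the way, in this order (a step that is already met when the one before it is completed fails the run):
1. the stylus is lifted out of the stand (height (world z) of stylus above 0.092 m and value of joint wide_rocker below 0.15 rad), for 0.1 s.
2. the wide rocker is flipped over by the stylus (value of joint wide_rocker above 0.4 rad and contact force between stylus and wide_switch above 0.2 N), for 0.04 s.
At the end, for the whole second after the job is handed in: Wide rocker over (above 0.4 of 0.5 rad), narrow rockers as they were (below 0.15 rad), stylus released and at rest in its stand: tip within 18 mm of the hole's axis and 14 to 26 mm above the table (collar on the plate), upright within 10 degrees (value of joint wide_rocker above 0.4 rad and value of joint each of narrow_rocker1, narrow_rocker2, narrow_rocker3 below 0.15 rad and horizontal distance between stylus and stand below 0.018 m and z of stylus in the frame of stand between 0.014 and 0.026 m and angle between stylus's own z axis and vertical below 0.17 rad and linear speed of stylus below 0.02 m/s); the robot touches nothing.
It fails at once if a narrow rocker is moved (value of joint any of narrow_rocker1, narrow_rocker2, narrow_rocker3 above 0.15 rad).
It fails at once if the gripper or arm presses on the wide switch (contact force between any of the fingers, the arm and wide_switch above 0.5 N).
It also fails if it takes over 45 s, if anything falls off the work surface, if the arm or the gripper's body presses on something with over 40 N, if the wrist force passes 120 N, or if a joint passes its speed limit or range.

## Working session

There is one attempt and no reset: what is moved stays moved. The work goes in short steps, Python scripts to look and compute and a tool call to move; the robot and the scene stay as the last step left them, time stands still between calls to the robot, and variables do not carry over. Pictures are saved under pics/ and viewed, and the job is handed in when it is done.

Besides the shell and the picture viewer there is one more tool, called after "Request:" as name([rows], argument=value, ...), one row to a line, values as JSON. drive_tool: Moves the arm, as the interface text tells. Its arguments: {"type":"object","properties":{"motion":{"type":"array","items":{"type":"object","properties":{"dx":{"type":"number"},"dy":{"type":"number"},"dz":{"type":"number"},"rx":{"type":"number"},"ry":{"type":"number"},"rz":{"type":"number"},"jaw":{"type":"number"}}}},"force":{"type":"number"}},"required":["motion"]}

```bash
mkdir -p pics; ls; cat > h.py <<'E'
import numpy as np, cv2
from cell import r, viewer, ticket, spotter
def W(f,u,v,z=None):
    z=f["range_z"][int(v),int(u)] if z is None else z
    p=np.array([(u-f["cx"])/f["fx"]*z,(v-f["cy"])/f["fy"]*z,z])
    R=cv2.Rodrigues(np.array(f["rvec"],float))[0]
    return R.T@(p-np.array(f["tvec"]))
def cloud(f):
    z=f["range_z"].astype(float); v,u=np.indices(z.shape)
    P=np.stack([(u-f["cx"])/f["fx"]*z,(v-f["cy"])/f["fy"]*z,z],-1)-np.array(f["tvec"])
    R=cv2.Rodrigues(np.array(f["rvec"],float))[0]
    Q=P@R; Q[z==0]=np.nan; return Q
def proj(f,p):
    a,_=cv2.projectPoints(np.array([p],float),np.array(f["rvec"],float),np.array(f["tvec"],float),np.array([[f["fx"],0,f["cx"]],[0,f["fy"],f["cy"]],[0,0,1]]),None); return a[0,0]
def save(f,n): cv2.imwrite("pics/"+n,f["image"][:,:,::-1])
E
python3 - <<'E'
from h import *
o=r.get_obs(); print({k:np.round(v,3) for k,v in o.items()})
for n in ["scene","top"]:
    f=viewer.grab_frame(n); save(f,n+"0.png")
    for l in ["stylus","stand","wide_switch"]:
        for d in spotter.spot_in(l,f)[:4]:
            b=d["box"]; print(n,l,np.round(b),round(d["confidence"],2),np.round(W(f,b[0],b[1]),3))
E
```

```text
pics
{'time_s': np.float64(0.0), 'joints': array([ 1.117,  0.261, -0.139,  1.173,  0.   ,  1.571]), 'qd': array([-0.001,  0.001, -0.   , -0.001,  0.001, -0.001]), 'joint_efforts': array([ 0.0000e+00, -4.0568e+01,  2.5392e+01,  1.9000e-02, -0.0000e+00,
       -0.0000e+00]), 'tool_pos': array([0.23 , 0.471, 0.23 ]), 'ee_rot': array([-1.543,  0.356, -0.356]), 'force': array([-0.365, -0.017, -0.912]), 'torque': array([-0.016,  0.01 , -0.052]), 'grip_width': np.float64(0.086)}
scene stylus [428. 220.  34.  45.] 0.72 [0.484 0.282 0.128]
scene stylus [172. 219.  46.  35.] 0.59 [ 0.535 -0.207  0.052]
scene stylus [498. 217.  35.  47.] 0.58 [0.424 0.412 0.098]
scene stand [422. 243.  71.  79.] 0.68 [0.507 0.282 0.088]
scene wide_switch [175. 218.  49.  39.] 0.56 [ 0.531 -0.202  0.053]
top stylus [158. 289.  34.  25.] 0.91 [0.412 0.403 0.104]
top stylus [227. 264.  29.  32.] 0.89 [0.465 0.28  0.119]
top stand [230. 270.  68.  68.] 0.7 [0.46  0.278 0.092]
top wide_switch [490. 264.  37.  44.] 0.82 [ 0.515 -0.213  0.054]
```

View pics/scene0.png

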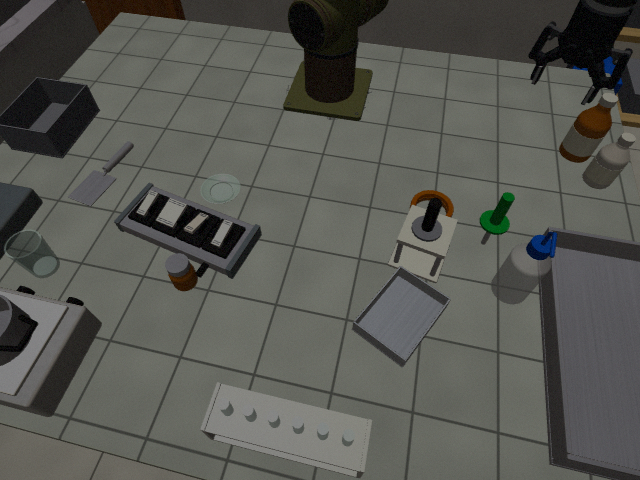

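View pics/top0.png

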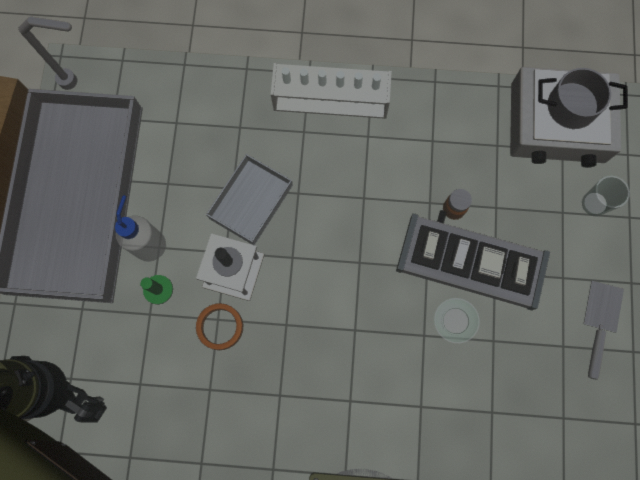

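The stylus sits in the stand at about (230,265) in the top view, with the green look-alike to its left. The wide rocker is third from the left in the console, at about (490,263). Next I'll measure them precisely from depth.

```bash
python3 - <<'E'
from h import *
f=viewer.grab_frame("top"); g=viewer.grab_frame("scene")
for n,f in [("top",f),("scene",g)]:
    Q=cloud(f); P=Q.reshape(-1,3); im=f["image"].reshape(-1,3).astype(int)
    near=(np.hypot(P[:,0]-.465,P[:,1]-.28)<.085)
    for a,b in [(.085,.094),(.095,.103),(.11,.16),(.16,.18)]:
        s=near&(P[:,2]>a)&(P[:,2]<b); p=P[s]
        if s.sum()>3:
            print(n,a,b,s.sum(),p.mean(0).round(4),p.min(0).round(3),p.max(0).round(3))
            print('  rect',cv2.minAreaRect(p[:,:2].astype(np.float32)*1000), 'circ',cv2.minEnclosingCircle(p[:,:2].astype(np.float32)*1000))
    c=(abs(P[:,0]-.52)<.12)&(abs(P[:,1]+.17)<.2)&(P[:,2]>.02)&(P[:,2]<.08)
    print(n,'console',cv2.minAreaRect(P[c&(P[:,2]<.045)][:,:2].astype(np.float32)*1000))
    w=c&(im.min(1)>110)
    m=w.reshape(480,640).astype(np.uint8)
    k,l,st,ce=cv2.connectedComponentsWithStats(m)
    for i in range(1,k):
        if st[i,4]>40:
            p=Q[l==i]; print('  rocker',ce[i].round(),st[i,4],p.mean(0).round(4),cv2.minAreaRect(p[:,:2].astype(np.float32)*1000),p[:,2].min().round(3),p[:,2].max().round(3))
    x0,y0=(380,200) if n=="top" else (110,170)
    cv2.imwrite(f"pics/{n}_con.png",cv2.resize(f["image"][y0:y0+120,x0:x0+180,::-1],None,fx=4,fy=4,interpolation=cv2.INTER_CUBIC))
    x0,y0=(130,220) if n=="top" else (370,170)
    cv2.imwrite(f"pics/{n}_st.png",cv2.resize(f["image"][y0:y0+130,x0:x0+180,::-1],None,fx=4,fy=4,interpolation=cv2.INTER_CUBIC))
E
```

```text
top 0.085 0.094 1697 [0.4732 0.2871 0.0892] [0.423 0.235 0.085] [0.526 0.341 0.094]
  rect ((474.7342529296875, 287.5648498535156), (91.45884704589844, 90.4826889038086), 78.22241973876953) circ ((474.83734130859375, 287.32470703125), 62.85092544555664)
top 0.095 0.103 209 [0.4719 0.282  0.0967] [0.448 0.257 0.095] [0.502 0.317 0.103]
  rect ((475.161376953125, 286.7574462890625), (59.87257385253906, 54.47711181640625), 88.21039581298828) circ ((470.2821960449219, 290.18609619140625), 33.91956329345703)
top 0.11 0.16 89 [0.4696 0.2793 0.1356] [0.465 0.274 0.11 ] [0.482 0.292 0.16 ]
  rect ((470.80242919921875, 280.49420166015625), (10.307135581970215, 21.382373809814453), 45.2691535949707) circ ((474.2812805175781, 284.00592041015625), 10.693357467651367)
top 0.16 0.18 121 [0.4746 0.2842 0.1681] [0.464 0.274 0.161] [0.485 0.295 0.174]
  rect ((474.7815246582031, 284.6993408203125), (20.88664436340332, 19.62665367126465), 49.8012809753418) circ ((474.8615417480469, 284.6952209472656), 10.642708778381348)
top console ((527.5266723632812, -187.16090393066406), (296.8470458984375, 174.60
[... 1798 characters left out ...]
157.30227661132812), 78.23099517822266)
  rocker [147. 202.] 165 [ 0.509  -0.2732  0.0551] ((507.9556579589844, -273.65118408203125), (19.714399337768555, 53.59918212890625), 78.77352905273438) 0.048 0.063
  rocker [171. 212.] 396 [ 0.5209 -0.2146  0.0551] ((520.4669189453125, -215.03977966308594), (42.45085525512695, 54.1631965637207), 78.98180389404297) 0.046 0.063
  rocker [196. 222.] 124 [ 0.5336 -0.1558  0.0558] ((531.8209838867188, -156.30816650390625), (19.222824096679688, 53.59507369995117), 76.47644805908203) 0.048 0.063
  rocker [221. 232.] 199 [ 0.5459 -0.0973  0.0551] ((545.6234130859375, -97.29328155517578), (18.565601348876953, 52.56088638305664), 76.66045379638672) 0.048 0.063
```

View pics/top_con.png

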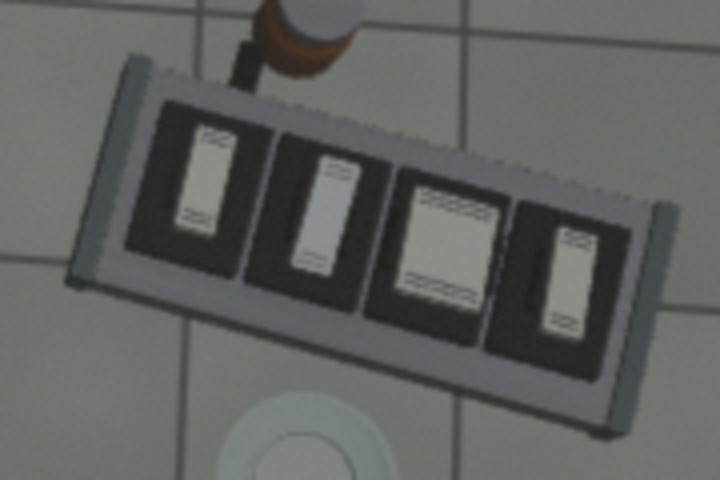

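View pics/scene_con.png

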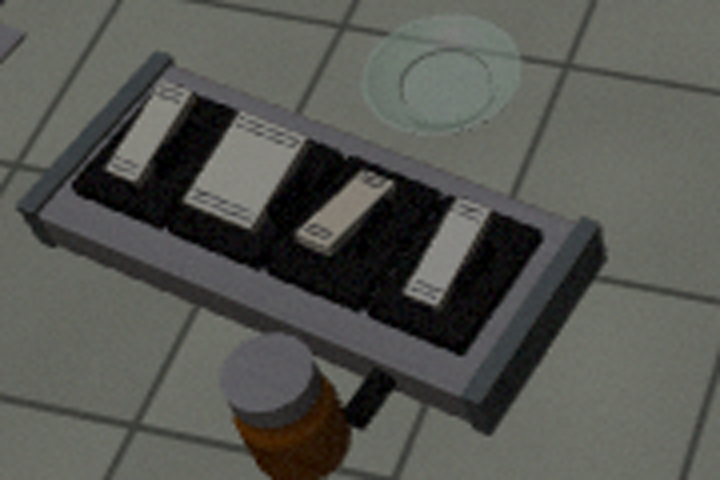

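View pics/top_st.png

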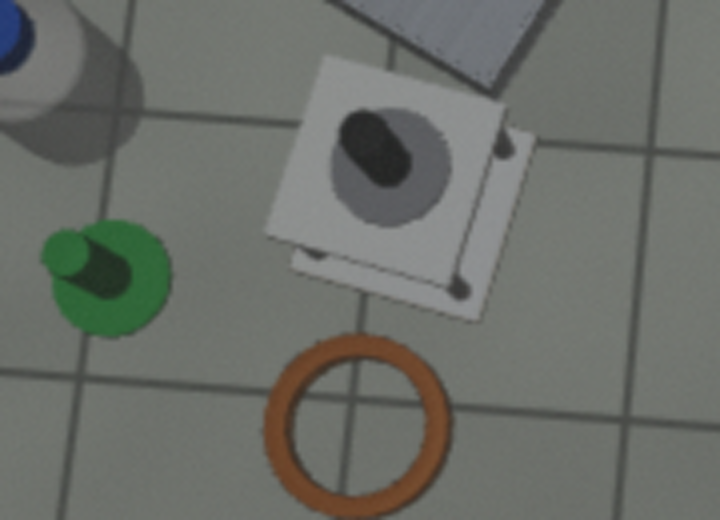

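View pics/scene_st.png

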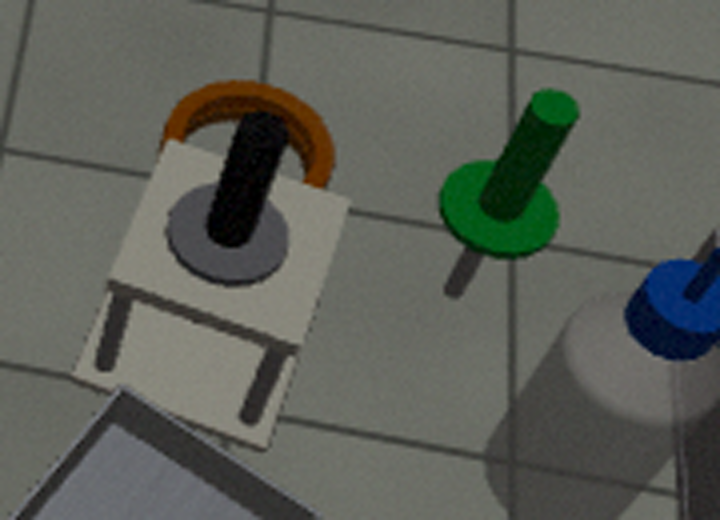

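```bash
python3 - <<'E'
from h import *
o=r.get_obs(); print(np.round(cv2.Rodrigues(o["ee_rot"])[0],3), o["time_s"])
f=viewer.grab_frame("top");Q=cloud(f).reshape(-1,3); 
for n,c,rr in [("green",(.41,.40),.06),("bottle",(.52,.43),.06),("path",(.5,.04),.2),("jar",(.6,-.13),.05)]:
    s=np.hypot(Q[:,0]-c[0],Q[:,1]-c[1])<rr; p=Q[s]; 
    print(n,np.nanmax(p[:,2]).round(3),p[np.nanargmax(p[:,2])].round(3))
# wide rocker height vs module x
g=viewer.grab_frame("scene")
for f in (f,g):
    Q=cloud(f).reshape(-1,3)
    ex=np.array([.977,-.213]);ey=np.array([.213,.977])
    for c in [(.5080,-.2740),(.5204,-.2155),(.5322,-.1565),(.5457,-.0977)]:
        d=Q[:,:2]-np.array(c); a=d@ex;b=d@ey
        print(c,[np.nanmedian(Q[(abs(a-t)<3e-3)&(abs(b)<7e-3)&(Q[:,2]>.04)][:,2]).round(4) for t in (-.024,-.018,-.009,0,.009,.018,.024)])
E
```

```text
[[ 0.899 -0.     0.438]
 [-0.438 -0.     0.899]
 [ 0.    -1.    -0.   ]] 0.5
green 0.152 [0.417 0.41  0.152]
bottle 0.204 [0.53  0.459 0.204]
path 0.091 [0.499 0.237 0.091]
jar 0.074 [ 0.623 -0.142  0.074]
(0.508, -0.274) [np.float64(0.0597), np.float64(0.0594), np.float64(0.0569), np.float64(0.0537), np.float64(0.0515), np.float64(0.0501), np.float64(0.0487)]
(0.5204, -0.2155) [np.float64(0.0589), np.float64(0.0587), np.float64(0.0578), np.float64(0.0543), np.float64(0.0515), np.float64(0.051), np.float64(0.0503)]
(0.5322, -0.1565) [np.float64(0.0487), np.float64(0.0505), np.float64(0.0539), np.float64(0.054), np.float64(0.0567), np.float64(0.0581), np.float64(0.0602)]
(0.5457, -0.0977) [np.float64(0.0587), np.float64(0.0575), np.float64(0.0572), np.float64(0.0546), np.float64(0.0529), np.float64(0.0502), np.float64(0.0495)]
(0.508, -0.274) [np.float64(0.0604), np.float64(0.0597), np.float64(0.0572), np.float64(0.0546), np.float64(0.0534), np.float64(0.0512), np.float64(0.0496)]
(0.5204, -0.2155) [np.float64(0.0598), np.float64(0.059), np.float64(0.0573), np.float64(0.0549), np.float64(0.0533), np.float64(0.0512), np.float64(0.0492)]
(0.5322, -0.1565) [np.float64(0.0499), np.float64(0.0521), np.float64(0.053), np.float64(0.0557), np.float64(0.0569), np.float64(0.0596), np.float64(0.0602)]
(0.5457, -0.0977) [np.float64(0.0614), np.float64(0.0601), np.float64(0.057), np.float64(0.0551), np.float64(0.0529), np.float64(0.0509), np.float64(0.0492)]
```

Request:
drive_tool([
  {"dx": 3.1,"dy": -2.3,"dz": 0.5},
  {"dx": 6.2,"dy": -4.6,"dz": 0.5},
  {"dx": 9.3,"dy": -6.9,"dz": 0.5},
  {"dx": 12.4,"dy": -9.2,"dz": 0.5},
  {"dx": 15.5,"dy": -11.5,"dz": 0.5},
  {"dx": 18.6,"dy": -13.8,"dz": 0.5},
  {"dx": 21.6,"dy": -16.2,"dz": 0.5},
  {"dx": 24.5,"dy": -18.6,"dz": 0.5},
], force=60)

```text
invalid input
```

Request:
drive_tool([
  {"dx": 3.1,"dy": -2.3,"dz": 0.5,"rx": 0,"ry": 0,"rz": 0,"jaw": 8.5},
  {"dx": 6.2,"dy": -4.6,"dz": 0.5,"rx": 0,"ry": 0,"rz": 0,"jaw": 8.5},
  {"dx": 9.3,"dy": -6.9,"dz": 0.5,"rx": 0,"ry": 0,"rz": 0,"jaw": 8.5},
  {"dx": 12.4,"dy": -9.2,"dz": 0.5,"rx": 0,"ry": 0,"rz": 0,"jaw": 8.5},
  {"dx": 15.5,"dy": -11.5,"dz": 0.5,"rx": 0,"ry": 0,"rz": 0,"jaw": 8.5},
  {"dx": 18.6,"dy": -13.8,"dz": 0.5,"rx": 0,"ry": 0,"rz": 0,"jaw": 8.5},
  {"dx": 21.6,"dy": -16.2,"dz": 0.5,"rx": 0,"ry": 0,"rz": 0,"jaw": 8.5},
  {"dx": 24.5,"dy": -18.6,"dz": 0.5,"rx": 0,"ry": 0,"rz": 0,"jaw": 8.5},
], force=60)

```text
time_s: 1.27
tool_pos: [0.4766, 0.2845, 0.2364]
ee_rot: [-1.541, 0.356, -0.356]
force: [-0.6, 0.7, 1.1]
grip_width: 0.0849
```

Request:
drive_tool([
  {"dx": 0,"dy": 0.1,"dz": -2,"rx": 0,"ry": 0,"rz": 0,"jaw": 8.5},
  {"dx": 0,"dy": 0.1,"dz": -4,"rx": 0,"ry": 0,"rz": 0,"jaw": 8.5},
  {"dx": 0,"dy": 0.1,"dz": -6,"rx": 0,"ry": 0,"rz": 0,"jaw": 8.5},
  {"dx": 0,"dy": 0.1,"dz": -8,"rx": 0,"ry": 0,"rz": 0,"jaw": 8.5},
  {"dx": 0,"dy": 0.1,"dz": -10,"rx": 0,"ry": 0,"rz": 0,"jaw": 8.5},
  {"dx": 0,"dy": 0.1,"dz": -11.8,"rx": 0,"ry": 0,"rz": 0,"jaw": 8.5},
  {"dx": 0,"dy": 0.1,"dz": -11.8,"rx": 0,"ry": 0,"rz": 0,"jaw": 8.5},
  {"dx": 0,"dy": 0.1,"dz": -11.8,"rx": 0,"ry": 0,"rz": 0,"jaw": 8.5},
])

```text
time_s: 1.93
tool_pos: [0.4744, 0.2864, 0.1177]
ee_rot: [-1.543, 0.357, -0.355]
force: [0.5, 0.1, 0.5]
grip_width: 0.0849
```

```bash
python3 - <<'E'
from h import *
for n in ["wrist","scene"]:
    f=viewer.grab_frame(n); im=f["image"] if n=="wrist" else cv2.resize(f["image"][150:290,330:540],None,fx=3,fy=3)
    cv2.imwrite(f"pics/{n}1.png",im[:,:,::-1])
E
```

```text
(no output)
```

View pics/wrist1.png

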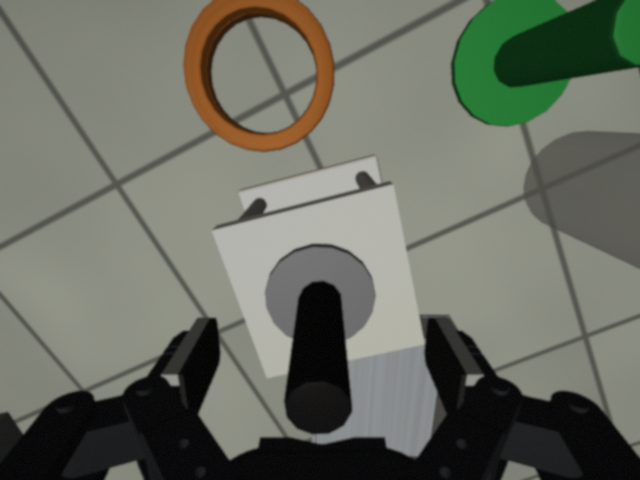

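View pics/scene1.png

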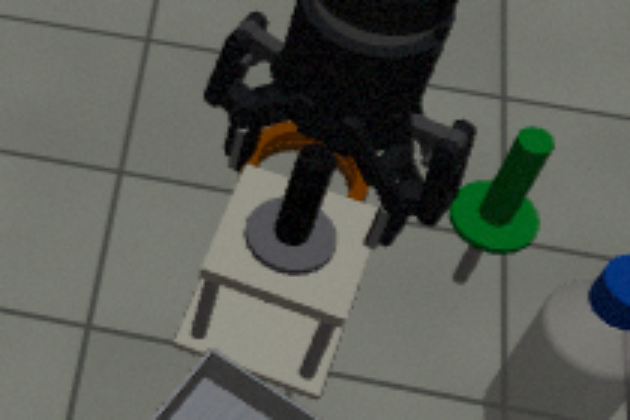

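The wrist view shows the handle (col ~318) centred between the fingers (215–430), and the green look-alike is clear. I'll close on it.

Request:
drive_tool([
  {"dx": 0,"dy": 0,"dz": 0,"rx": 0,"ry": 0,"rz": 0,"jaw": 5},
  {"dx": 0,"dy": 0,"dz": 0,"rx": 0,"ry": 0,"rz": 0,"jaw": 3.5},
  {"dx": 0,"dy": 0,"dz": 0,"rx": 0,"ry": 0,"rz": 0,"jaw": 2.5},
  {"dx": 0,"dy": 0,"dz": 0,"rx": 0,"ry": 0,"rz": 0,"jaw": 1.5},
  {"dx": 0,"dy": 0,"dz": 0,"rx": 0,"ry": 0,"rz": 0,"jaw": 1.5},
  {"dx": 0,"dy": 0,"dz": 0,"rx": 0,"ry": 0,"rz": 0,"jaw": 1.5},
  {"dx": 0,"dy": 0,"dz": 0,"rx": 0,"ry": 0,"rz": 0,"jaw": 1.5},
  {"dx": 0,"dy": 0,"dz": 0,"rx": 0,"ry": 0,"rz": 0,"jaw": 1.5},
], force=60)

```text
time_s: 2.7
tool_pos: [0.4755, 0.287, 0.1188]
ee_rot: [-1.541, 0.355, -0.356]
force: [-0.0, -0.1, 4.2]
grip_width: 0.0207
```

Request:
drive_tool([
  {"dx": 0,"dy": 0,"dz": 1,"rx": 0,"ry": 0,"rz": 0,"jaw": 1.5},
  {"dx": 0,"dy": 0,"dz": 3,"rx": 0,"ry": 0,"rz": 0,"jaw": 1.5},
  {"dx": 0,"dy": 0,"dz": 5,"rx": 0,"ry": 0,"rz": 0,"jaw": 1.5},
  {"dx": 0,"dy": 0,"dz": 7,"rx": 0,"ry": 0,"rz": 0,"jaw": 1.5},
  {"dx": 0,"dy": 0,"dz": 9,"rx": 0,"ry": 0,"rz": 0,"jaw": 1.5},
  {"dx": 0,"dy": 0,"dz": 11,"rx": 0,"ry": 0,"rz": 0,"jaw": 1.5},
  {"dx": 0,"dy": 0,"dz": 12,"rx": 0,"ry": 0,"rz": 0,"jaw": 1.5},
  {"dx": 0,"dy": 0,"dz": 12,"rx": 0,"ry": 0,"rz": 0,"jaw": 1.5},
])

```text
time_s: 3.37
tool_pos: [0.4764, 0.2876, 0.2409]
ee_rot: [-1.538, 0.353, -0.358]
force: [-0.0, 0.6, -1.2]
grip_width: 0.0211
```

```bash
python3 - <<'E'
from h import *
f=viewer.grab_frame("scene"); o=r.get_obs(); print(o["tool_pos"],o["grip_width"],o["force"])
save(f,"scene2.png")
f2=viewer.grab_frame("wrist"); save(f2,"wrist2.png")
cv2.imwrite("pics/s2c.png",cv2.resize(f["image"][80:300,330:560,::-1],None,fx=3,fy=2.7*1))
E
```

```text
[0.47567181 0.28719119 0.23916793] 0.02052361909597573 [ 0.04658499 -0.60489872 -1.48487071]
```

View pics/s2c.png

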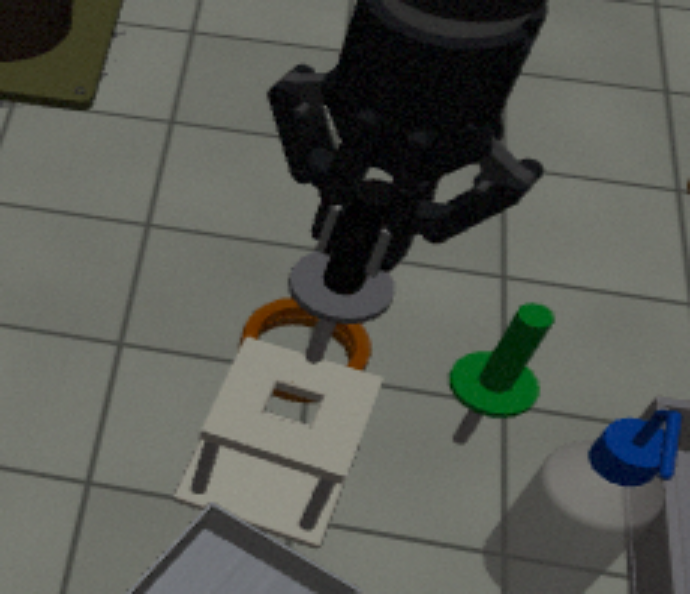

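View pics/wrist2.png

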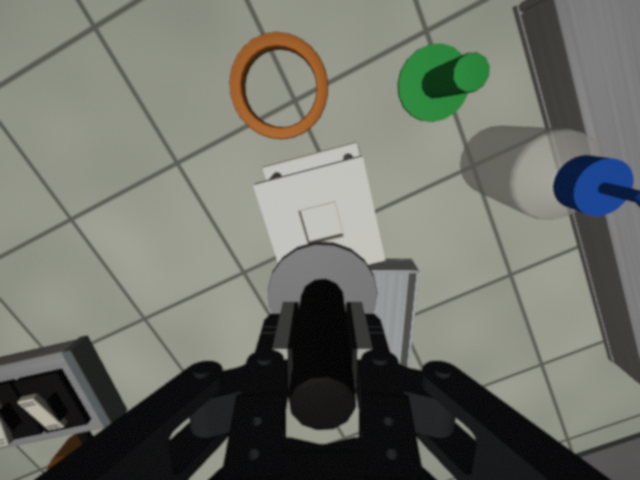

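Stylus lifted upright; the shaft tip is at about (435,212) in the full scene frame, and the hole is visible at about (428,228). I'll measure the tip relative to the TCP, and the hole centre.

```bash
python3 - <<'E'
from h import *
f=viewer.grab_frame("scene"); o=r.get_obs(); t=o["tool_pos"]; print(t)
Q=cloud(f); P=Q.reshape(-1,3)
n=(np.hypot(P[:,0]-t[0],P[:,1]-t[1])<.03)
for a,b in [(.10,.145),(.135,.155),(.155,.175),(.175,.205),(.207,.213),(.214,.222),(.225,.25),(.255,.3)]:
    s=n&(P[:,2]>a)&(P[:,2]<b); p=P[s]
    if len(p): print(a,b,len(p),p.mean(0).round(4),'min',p.min(0).round(4),'max',p.max(0).round(4),'circ',np.round(cv2.minEnclosingCircle(p[:,:2].astype(np.float32)*1000)[0],1))
# hole: pixels inside plate below plane
for nm in ("scene","top"):
    g=f if nm=="scene" else viewer.grab_frame("top")
    Q=cloud(g)
    # plate rows: intersect rays with z=.09 plane
    R=cv2.Rodrigues(np.array(g["rvec"],float))[0]; C=-R.T@np.array(g["tvec"])
    v,u=np.indices((480,640)); d=np.stack([(u-g["cx"])/g["fx"],(v-g["cy"])/g["fy"],np.ones(u.shape)],-1)@R
    X=C+d*((.09-C[2])/d[...,2])[...,None]
    m=(np.hypot(X[...,0]-.4745,X[...,1]-.288)<.024)&~((Q[...,2]>.085))
    pts=X[m][:,:2].astype(np.float32)*1000
    print(nm,m.sum(),cv2.minAreaRect(pts) if len(pts)>4 else None)
E
```

```text
[0.47452831 0.28648952 0.23712014]
0.1 0.145 7 [0.479  0.2871 0.143 ] min [0.4768 0.284  0.1414] max [0.4812 0.2909 0.1442] circ [477.9 287.3]
0.135 0.155 29 [0.479  0.2869 0.1483] min [0.4767 0.2827 0.1414] max [0.4812 0.2919 0.1547] circ [477.8 287.3]
0.155 0.175 46 [0.4794 0.2872 0.1657] min [0.4754 0.2827 0.1557] max [0.4816 0.292  0.1748] circ [477.4 287.4]
0.175 0.205 18 [0.4792 0.2867 0.179 ] min [0.476  0.2827 0.1755] max [0.481  0.2918 0.1832] circ [477.2 287.3]
0.207 0.213 59 [0.4948 0.2839 0.2112] min [0.453  0.2602 0.2086] max [0.5036 0.3133 0.213 ] circ [476.4 287.5]
0.214 0.222 394 [0.4826 0.2872 0.2155] min [0.4547 0.2607 0.214 ] max [0.5043 0.3152 0.2219] circ [476.7 287.5]
0.225 0.25 207 [0.4837 0.2848 0.24  ] min [0.4705 0.2644 0.2252] max [0.4923 0.3093 0.2499] circ [477.4 286.9]
0.255 0.3 831 [0.4823 0.2856 0.2785] min [0.4558 0.2574 0.2551] max [0.497  0.3151 0.2996] circ [474.6 286.5]
scene 193 ((476.8801574707031, 289.2650146484375), (39.10368347167969, 30.73772621154785), 66.78008270263672)
top 3 None
```

Request:
drive_tool([
  {"dx": 0.2,"dy": -2,"dz": 0.5,"rx": 0,"ry": 0,"rz": 0,"jaw": 1.5},
  {"dx": 0.3,"dy": -5,"dz": 0.5,"rx": 0,"ry": 0,"rz": 0,"jaw": 1.5},
  {"dx": 0.5,"dy": -8,"dz": 0.5,"rx": 0,"ry": 0,"rz": 0,"jaw": 1.5},
  {"dx": 0.7,"dy": -11.5,"dz": 0.5,"rx": 0,"ry": 0,"rz": 0,"jaw": 1.5},
  {"dx": 0.9,"dy": -15,"dz": 0.5,"rx": 0,"ry": 0,"rz": 0,"jaw": 1.5},
  {"dx": 1.1,"dy": -18.5,"dz": 0.5,"rx": 0,"ry": 0,"rz": 0,"jaw": 1.5},
  {"dx": 1.2,"dy": -22,"dz": 0.5,"rx": 0,"ry": 0,"rz": 0,"jaw": 1.5},
  {"dx": 1.3,"dy": -25,"dz": 0.5,"rx": 0,"ry": 0,"rz": 0,"jaw": 1.5},
])

```text
time_s: 4.23
tool_pos: [0.4869, 0.0347, 0.2419]
ee_rot: [-1.543, 0.358, -0.354]
force: [0.5, -0.5, -1.4]
grip_width: 0.0208
```

Request:
drive_tool([
  {"dx": 0.2,"dy": -3.5,"dz": 0,"rx": 0,"ry": 0,"rz": 0,"jaw": 1.5},
  {"dx": 0.4,"dy": -7,"dz": 0,"rx": 0,"ry": 0,"rz": 0,"jaw": 1.5},
  {"dx": 0.6,"dy": -10.5,"dz": 0,"rx": 0,"ry": 0,"rz": 0,"jaw": 1.5},
  {"dx": 0.8,"dy": -14,"dz": 0,"rx": 0,"ry": 0,"rz": 0,"jaw": 1.5},
  {"dx": 1.0,"dy": -17.5,"dz": 0,"rx": 0,"ry": 0,"rz": 0,"jaw": 1.5},
  {"dx": 1.2,"dy": -21,"dz": 0,"rx": 0,"ry": 0,"rz": 0,"jaw": 1.5},
  {"dx": 1.3,"dy": -24,"dz": -0.5,"rx": 0,"ry": 0,"rz": 0,"jaw": 1.5},
  {"dx": 1.3,"dy": -24.9,"dz": -0.5,"rx": 0,"ry": 0,"rz": 0,"jaw": 1.5},
])

```text
time_s: 4.9
tool_pos: [0.5002, -0.2159, 0.2359]
ee_rot: [-1.542, 0.361, -0.357]
force: [0.0, 0.6, -1.7]
grip_width: 0.0207
```

Request:
drive_tool([
  {"dx": 0,"dy": 0,"dz": -1,"rx": 0,"ry": 0,"rz": 0,"jaw": 1.5},
  {"dx": 0,"dy": 0,"dz": -2,"rx": 0,"ry": 0,"rz": 0,"jaw": 1.5},
  {"dx": 0,"dy": 0,"dz": -3,"rx": 0,"ry": 0,"rz": 0,"jaw": 1.5},
  {"dx": 0,"dy": 0,"dz": -4,"rx": 0,"ry": 0,"rz": 0,"jaw": 1.5},
  {"dx": 0,"dy": 0,"dz": -5,"rx": 0,"ry": 0,"rz": 0,"jaw": 1.5},
  {"dx": 0,"dy": 0,"dz": -6,"rx": 0,"ry": 0,"rz": 0,"jaw": 1.5},
  {"dx": 0,"dy": 0,"dz": -6,"rx": 0,"ry": 0,"rz": 0,"jaw": 1.5},
  {"dx": 0,"dy": 0,"dz": -6,"rx": 0,"ry": 0,"rz": 0,"jaw": 1.5},
])

```text
time_s: 5.57
tool_pos: [0.5006, -0.2114, 0.1775]
ee_rot: [-1.541, 0.357, -0.354]
force: [0.1, -0.4, -0.8]
grip_width: 0.0206
```

```bash
python3 - <<'E'
from h import *
f=viewer.grab_frame("scene"); o=r.get_obs(); t=o["tool_pos"]; print(t,o["force"],o["time_s"])
Q=cloud(f); P=Q.reshape(-1,3)
n=(np.hypot(P[:,0]-t[0],P[:,1]-t[1])<.012)
for a,b in [(.066,.085),(.085,.10),(.10,.12),(.12,.14)]:
    s=n&(P[:,2]>a)&(P[:,2]<b); p=P[s]
    if len(p): print(a,b,len(p),p.mean(0).round(4),'min',p.min(0).round(4),'max',p.max(0).round(4),'circ',np.round(cv2.minEnclosingCircle(p[:,:2].astype(np.float32)*1000)[0],1))
cv2.imwrite("pics/s3c.png",cv2.resize(f["image"][110:290,80:280,::-1],None,fx=3.3,fy=3.3))
w=viewer.grab_frame("wrist"); save(w,"wrist3.png")
E
```

```text
[ 0.50119169 -0.21180369  0.17826026] [-0.05913637  0.18506348 -0.25195323] 5.6167
0.066 0.085 7 [ 0.5034 -0.207   0.0835] min [ 0.499  -0.2099  0.0813] max [ 0.5066 -0.205   0.0847] circ [ 502.8 -208.2]
0.085 0.1 27 [ 0.5041 -0.2081  0.092 ] min [ 0.4977 -0.2136  0.0853] max [ 0.5072 -0.2049  0.0994] circ [ 502.5 -208.7]
0.1 0.12 37 [ 0.5036 -0.2081  0.1085] min [ 0.4991 -0.213   0.1006] max [ 0.5065 -0.2046  0.1183] circ [ 502.4 -209.1]
0.12 0.14 13 [ 0.5046 -0.2071  0.1223] min [ 0.4999 -0.211   0.1202] max [ 0.5078 -0.2044  0.1251] circ [ 503.6 -207.8]
```

View pics/s3c.png

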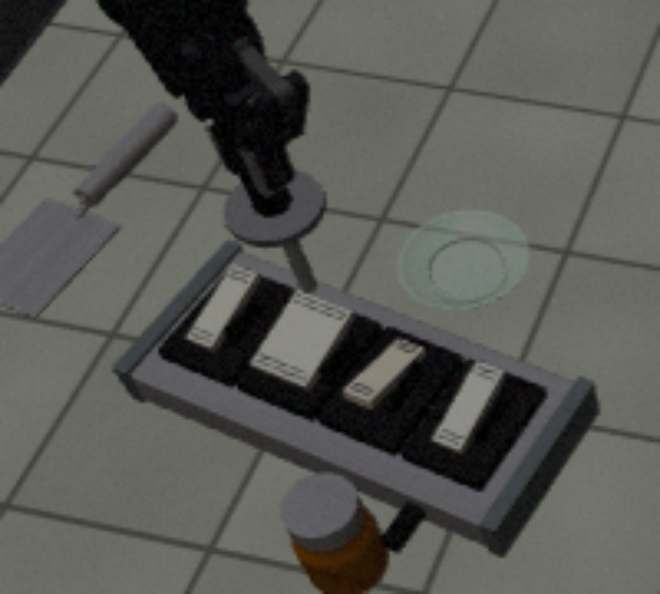

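View pics/wrist3.png

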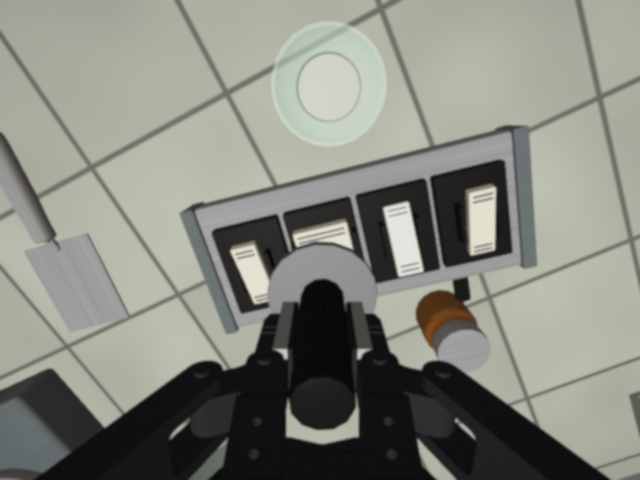

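The tip is at about (0.502, -0.210, 0.080), above the raised end of the wide rocker (target 0.503, -0.211). I'll descend to just above contact and then press slowly.

Request:
drive_tool([
  {"dx": 0,"dy": 0,"dz": -0.8,"rx": 0,"ry": 0,"rz": 0,"jaw": 1.5},
  {"dx": 0,"dy": 0,"dz": -1.5,"rx": 0,"ry": 0,"rz": 0,"jaw": 1.5},
  {"dx": 0,"dy": 0,"dz": -1.8,"rx": 0,"ry": 0,"rz": 0,"jaw": 1.5},
  {"dx": 0,"dy": 0,"dz": -2.0,"rx": 0,"ry": 0,"rz": 0,"jaw": 1.5},
  {"dx": 0,"dy": 0,"dz": -2.1,"rx": 0,"ry": 0,"rz": 0,"jaw": 1.5},
  {"dx": 0,"dy": 0,"dz": -2.2,"rx": 0,"ry": 0,"rz": 0,"jaw": 1.5},
  {"dx": 0,"dy": 0,"dz": -2.3,"rx": 0,"ry": 0,"rz": 0,"jaw": 1.5},
  {"dx": 0,"dy": 0,"dz": -2.4,"rx": 0,"ry": 0,"rz": 0,"jaw": 1.5},
])

```text
time_s: 6.33
tool_pos: [0.5008, -0.2121, 0.1545]
ee_rot: [-1.542, 0.356, -0.356]
force: [-3.1, -0.4, 2.2]
grip_width: 0.0208
```

Request:
drive_tool([
  {"dx": 0,"dy": 0,"dz": -0.1,"rx": 0,"ry": 0,"rz": 0,"jaw": 1.5},
  {"dx": 0,"dy": 0,"dz": -0.15,"rx": 0,"ry": 0,"rz": 0,"jaw": 1.5},
  {"dx": 0,"dy": 0,"dz": -0.2,"rx": 0,"ry": 0,"rz": 0,"jaw": 1.5},
  {"dx": 0,"dy": 0,"dz": -0.25,"rx": 0,"ry": 0,"rz": 0,"jaw": 1.5},
  {"dx": 0,"dy": 0,"dz": -0.3,"rx": 0,"ry": 0,"rz": 0,"jaw": 1.5},
  {"dx": 0,"dy": 0,"dz": -0.35,"rx": 0,"ry": 0,"rz": 0,"jaw": 1.5},
  {"dx": 0,"dy": 0,"dz": -0.35,"rx": 0,"ry": 0,"rz": 0,"jaw": 1.5},
  {"dx": 0,"dy": 0,"dz": -0.35,"rx": 0,"ry": 0,"rz": 0,"jaw": 1.5},
])

```text
time_s: 7.0
tool_pos: [0.5012, -0.2121, 0.1507]
ee_rot: [-1.541, 0.356, -0.356]
force: [-1.6, 0.1, 1.2]
grip_width: 0.0207
```

Request:
drive_tool([
  {"dx": 0,"dy": 0,"dz": -0.05,"rx": 0,"ry": 0,"rz": 0,"jaw": 1.5},
  {"dx": 0,"dy": 0,"dz": -0.1,"rx": 0,"ry": 0,"rz": 0,"jaw": 1.5},
  {"dx": 0,"dy": 0,"dz": -0.1,"rx": 0,"ry": 0,"rz": 0,"jaw": 1.5},
  {"dx": 0,"dy": 0,"dz": -0.15,"rx": 0,"ry": 0,"rz": 0,"jaw": 1.5},
  {"dx": 0,"dy": 0,"dz": -0.15,"rx": 0,"ry": 0,"rz": 0,"jaw": 1.5},
  {"dx": 0,"dy": 0,"dz": -0.2,"rx": 0,"ry": 0,"rz": 0,"jaw": 1.5},
  {"dx": 0,"dy": 0,"dz": -0.2,"rx": 0,"ry": 0,"rz": 0,"jaw": 1.5},
  {"dx": 0,"dy": 0,"dz": -0.2,"rx": 0,"ry": 0,"rz": 0,"jaw": 1.5},
])

```text
time_s: 7.67
tool_pos: [0.5015, -0.2122, 0.1496]
ee_rot: [-1.541, 0.355, -0.357]
force: [-2.9, 1.4, 6.7]
grip_width: 0.0207
```

```bash
cat > rk.py <<'E'
from h import *
import sys
o=r.get_obs(); print(o["tool_pos"],o["force"],o["time_s"])
ex=np.array([.977,-.213]);ey=np.array([.213,.977])
for nm in ("scene","top"):
    f=viewer.grab_frame(nm)
    Q=cloud(f).reshape(-1,3)
    for c in [(.5080,-.2740),(.5204,-.2155),(.5322,-.1565),(.5457,-.0977)]:
        d=Q[:,:2]-np.array(c); a=d@ex;b=d@ey
        print(nm,c,[float(np.nanmedian(Q[(abs(a-t)<3e-3)&(abs(b)<7e-3)&(Q[:,2]>.04)&(Q[:,2]<.075)][:,2]).round(4)) for t in (-.024,-.018,-.009,0,.009,.018,.024)])
    if nm=="scene": cv2.imwrite("pics/"+sys.argv[1],cv2.resize(f["image"][110:290,80:280,::-1],None,fx=3.3,fy=3.3))
E
python3 rk.py s4.png
```

```text
[ 0.50150405 -0.21221165  0.14955008] [-2.89419557  1.44324862  6.74016244] 7.6667
scene (0.508, -0.274) [0.0609, 0.0603, 0.0572, 0.0554, 0.0523, 0.0509, 0.048]
scene (0.5204, -0.2155) [0.0523, 0.0602, 0.0529, 0.0556, 0.0573, 0.0602, 0.0602]
scene (0.5322, -0.1565) [0.0504, 0.0515, 0.0537, 0.0556, 0.0574, 0.0592, 0.0597]
scene (0.5457, -0.0977) [0.0612, 0.0597, 0.0568, 0.0555, 0.0537, 0.0509, 0.0487]
top (0.508, -0.274) [0.0594, 0.0596, 0.0562, 0.0539, nan, nan, nan]
top (0.5204, -0.2155) [0.0454, 0.0463, nan, nan, nan, nan, nan]
top (0.5322, -0.1565) [0.049, 0.0511, 0.0516, 0.0551, 0.0561, 0.059, 0.0597]
top (0.5457, -0.0977) [0.0596, 0.0604, 0.056, 0.054, 0.0531, 0.0496, 0.0488]
  return np.nanmean(a, axis, out=out, keepdims=keepdims)
```

View pics/s4.png

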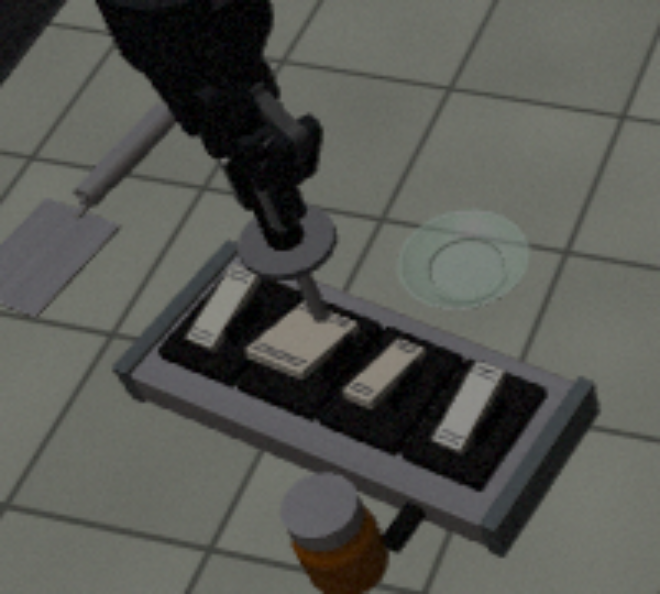

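The wide rocker is now tilted over and its far end stands as high as narrow_rocker2's raised end. I'll press slightly more to be sure of the end stop.

Request:
drive_tool([
  {"dx": 0,"dy": 0,"dz": -0.05,"rx": 0,"ry": 0,"rz": 0,"jaw": 1.5},
  {"dx": 0,"dy": 0,"dz": -0.1,"rx": 0,"ry": 0,"rz": 0,"jaw": 1.5},
  {"dx": 0,"dy": 0,"dz": -0.15,"rx": 0,"ry": 0,"rz": 0,"jaw": 1.5},
  {"dx": 0,"dy": 0,"dz": -0.15,"rx": 0,"ry": 0,"rz": 0,"jaw": 1.5},
  {"dx": 0,"dy": 0,"dz": -0.15,"rx": 0,"ry": 0,"rz": 0,"jaw": 1.5},
  {"dx": 0,"dy": 0,"dz": -0.15,"rx": 0,"ry": 0,"rz": 0,"jaw": 1.5},
  {"dx": 0,"dy": 0,"dz": -0.15,"rx": 0,"ry": 0,"rz": 0,"jaw": 1.5},
  {"dx": 0,"dy": 0,"dz": -0.15,"rx": 0,"ry": 0,"rz": 0,"jaw": 1.5},
])

```text
time_s: 8.43
tool_pos: [0.5019, -0.2124, 0.1493]
ee_rot: [-1.542, 0.354, -0.358]
force: [-3.7, 1.2, 13.0]
grip_width: 0.0209
```

Request:
drive_tool([
  {"dx": 0,"dy": 0,"dz": 0.5,"rx": 0,"ry": 0,"rz": 0,"jaw": 1.5},
  {"dx": 0,"dy": 0,"dz": 1.5,"rx": 0,"ry": 0,"rz": 0,"jaw": 1.5},
  {"dx": 0,"dy": 0,"dz": 3,"rx": 0,"ry": 0,"rz": 0,"jaw": 1.5},
  {"dx": 0,"dy": 0,"dz": 5,"rx": 0,"ry": 0,"rz": 0,"jaw": 1.5},
  {"dx": 0,"dy": 0,"dz": 7,"rx": 0,"ry": 0,"rz": 0,"jaw": 1.5},
  {"dx": 0,"dy": 0,"dz": 9.3,"rx": 0,"ry": 0,"rz": 0,"jaw": 1.5},
  {"dx": 0,"dy": 0,"dz": 9.3,"rx": 0,"ry": 0,"rz": 0,"jaw": 1.5},
  {"dx": 0,"dy": 0,"dz": 9.3,"rx": 0,"ry": 0,"rz": 0,"jaw": 1.5},
])

```text
time_s: 9.1
tool_pos: [0.5028, -0.2127, 0.2418]
ee_rot: [-1.542, 0.352, -0.359]
force: [0.1, 0.2, -1.0]
grip_width: 0.0207
```

```bash
python3 rk.py s5.png 2>/dev/null
```

```text
[ 0.50280417 -0.21274306  0.24175215] [ 0.12401865  0.17049654 -1.00431424] 9.1
scene (0.508, -0.274) [0.0608, 0.0594, 0.0568, 0.0551, 0.0525, 0.051, 0.0486]
scene (0.5204, -0.2155) [0.05, 0.0509, 0.0534, 0.0561, 0.0585, 0.061, 0.0608]
scene (0.5322, -0.1565) [0.0501, 0.0519, 0.0535, 0.0556, 0.0578, 0.0601, 0.0594]
scene (0.5457, -0.0977) [0.0606, 0.0596, 0.0575, 0.0548, 0.0531, 0.0514, 0.049]
top (0.508, -0.274) [0.0591, 0.0586, 0.0556, 0.0542, 0.0516, nan, nan]
top (0.5204, -0.2155) [0.048, 0.0493, 0.0522, 0.0548, 0.0572, 0.0602, 0.0612]
top (0.5322, -0.1565) [0.0481, 0.0491, 0.0522, 0.0533, 0.0559, 0.0582, 0.0598]
top (0.5457, -0.0977) [0.0603, 0.0592, 0.0566, 0.0545, 0.0525, 0.0504, 0.0493]
```

View pics/s5.png

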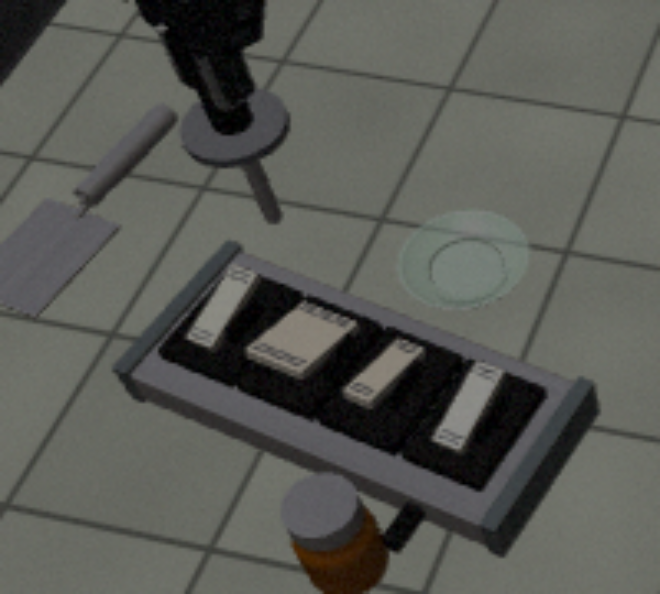

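Wide rocker is fully over and the narrow ones unchanged. Back to the stand.

Request:
drive_tool([
  {"dx": -0.2,"dy": 2,"dz": 0,"rx": 0,"ry": 0,"rz": 0,"jaw": 1.5},
  {"dx": -0.3,"dy": 5,"dz": 0,"rx": 0,"ry": 0,"rz": 0,"jaw": 1.5},
  {"dx": -0.5,"dy": 8,"dz": 0,"rx": 0,"ry": 0,"rz": 0,"jaw": 1.5},
  {"dx": -0.7,"dy": 11.5,"dz": 0,"rx": 0,"ry": 0,"rz": 0,"jaw": 1.5},
  {"dx": -0.9,"dy": 15,"dz": 0,"rx": 0,"ry": 0,"rz": 0,"jaw": 1.5},
  {"dx": -1.1,"dy": 18.5,"dz": 0,"rx": 0,"ry": 0,"rz": 0,"jaw": 1.5},
  {"dx": -1.2,"dy": 22,"dz": 0,"rx": 0,"ry": 0,"rz": 0,"jaw": 1.5},
  {"dx": -1.3,"dy": 25,"dz": 0,"rx": 0,"ry": 0,"rz": 0,"jaw": 1.5},
])

```text
time_s: 9.87
tool_pos: [0.4868, 0.0399, 0.2387]
ee_rot: [-1.542, 0.358, -0.353]
force: [-0.4, 0.5, -1.0]
grip_width: 0.0208
```

Request:
drive_tool([
  {"dx": -0.2,"dy": 3.5,"dz": 0,"rx": 0,"ry": 0,"rz": 0,"jaw": 1.5},
  {"dx": -0.4,"dy": 7,"dz": 0,"rx": 0,"ry": 0,"rz": 0,"jaw": 1.5},
  {"dx": -0.6,"dy": 10.5,"dz": 0,"rx": 0,"ry": 0,"rz": 0,"jaw": 1.5},
  {"dx": -0.8,"dy": 14,"dz": 0,"rx": 0,"ry": 0,"rz": 0,"jaw": 1.5},
  {"dx": -1.0,"dy": 17.5,"dz": 0,"rx": 0,"ry": 0,"rz": 0,"jaw": 1.5},
  {"dx": -1.2,"dy": 21,"dz": 0,"rx": 0,"ry": 0,"rz": 0,"jaw": 1.5},
  {"dx": -1.35,"dy": 24,"dz": 0,"rx": 0,"ry": 0,"rz": 0,"jaw": 1.5},
  {"dx": -1.35,"dy": 24.95,"dz": 0,"rx": 0,"ry": 0,"rz": 0,"jaw": 1.5},
])

```text
time_s: 10.53
tool_pos: [0.4736, 0.2912, 0.2384]
ee_rot: [-1.542, 0.355, -0.351]
force: [0.8, -1.4, -0.2]
grip_width: 0.0209
```

Request:
drive_tool([
  {"dx": 0,"dy": 0,"dz": 0,"rx": 0,"ry": 0,"rz": 0,"jaw": 1.5},
  {"dx": 0,"dy": 0,"dz": -1,"rx": 0,"ry": 0,"rz": 0,"jaw": 1.5},
  {"dx": 0,"dy": 0,"dz": -2,"rx": 0,"ry": 0,"rz": 0,"jaw": 1.5},
  {"dx": 0,"dy": 0,"dz": -3,"rx": 0,"ry": 0,"rz": 0,"jaw": 1.5},
  {"dx": 0,"dy": 0,"dz": -3,"rx": 0,"ry": 0,"rz": 0,"jaw": 1.5},
  {"dx": 0,"dy": 0,"dz": -3,"rx": 0,"ry": 0,"rz": 0,"jaw": 1.5},
  {"dx": 0,"dy": 0,"dz": -3,"rx": 0,"ry": 0,"rz": 0,"jaw": 1.5},
  {"dx": 0,"dy": 0,"dz": -3,"rx": 0,"ry": 0,"rz": 0,"jaw": 1.5},
])

```text
time_s: 11.2
tool_pos: [0.4751, 0.2871, 0.2108]
ee_rot: [-1.541, 0.356, -0.357]
force: [-0.3, 0.8, -0.1]
grip_width: 0.0208
```

```bash
cat > st.py <<'E'
from h import *
import sys
f=viewer.grab_frame("scene"); o=r.get_obs(); t=o["tool_pos"]; print(t,o["force"],o["time_s"])
P=cloud(f).reshape(-1,3)
n=(np.hypot(P[:,0]-t[0],P[:,1]-t[1])<.012)
for k in range(6):
    a=.1+.013*k
    s=n&(P[:,2]>a)&(P[:,2]<a+.013); p=P[s]
    if len(p): print(round(a,3),len(p),p.mean(0).round(4),'min',p.min(0).round(4),'max',p.max(0).round(4),'circ',np.round(cv2.minEnclosingCircle(p[:,:2].astype(np.float32)*1000)[0],1))
cv2.imwrite("pics/"+sys.argv[1],cv2.resize(f["image"][110:290,350:530,::-1],None,fx=3.3,fy=3.3))
E
python3 st.py s6.png
```

```text
[0.47510317 0.2872343  0.2109012 ] [ 0.68088642  1.08246617 -0.55751978] 11.25
0.113 21 [0.4795 0.2871 0.1208] min [0.4765 0.2831 0.1157] max [0.4816 0.2923 0.1259] circ [477.5 287.7]
0.126 30 [0.4791 0.2873 0.1331] min [0.4755 0.2831 0.1262] max [0.4817 0.2923 0.1385] circ [477.2 287.6]
0.139 25 [0.4792 0.2872 0.1461] min [0.4767 0.2827 0.1393] max [0.4822 0.2924 0.1517] circ [477.8 287.6]
0.152 6 [0.4809 0.2877 0.1539] min [0.4799 0.2854 0.1525] max [0.4816 0.2903 0.1555] circ [480.5 287.8]
```

View pics/s6.png

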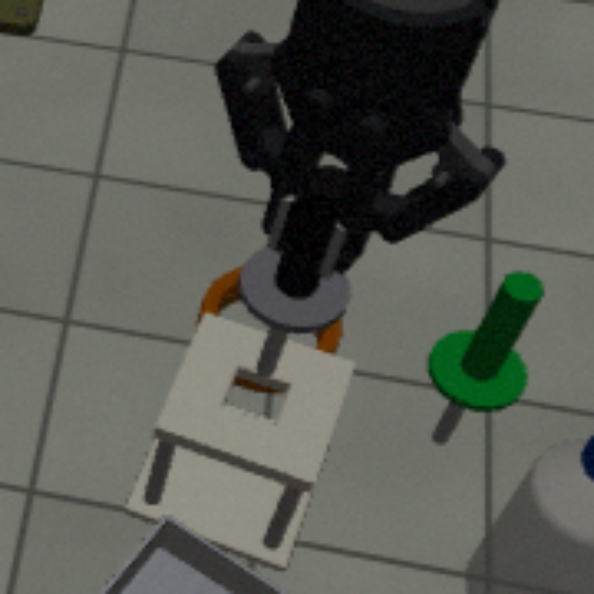

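The shaft lines up with the hole to within 2 mm (shaft 0.4765, 0.2875; hole 0.475, 0.288 in the same camera). Lowering now.

Request:
drive_tool([
  {"dx": -0.1,"dy": 0,"dz": -1.5,"rx": 0,"ry": 0,"rz": 0,"jaw": 1.5},
  {"dx": -0.1,"dy": 0,"dz": -3,"rx": 0,"ry": 0,"rz": 0,"jaw": 1.5},
  {"dx": -0.1,"dy": 0,"dz": -4.5,"rx": 0,"ry": 0,"rz": 0,"jaw": 1.5},
  {"dx": -0.1,"dy": 0,"dz": -6,"rx": 0,"ry": 0,"rz": 0,"jaw": 1.5},
  {"dx": -0.1,"dy": 0,"dz": -7.5,"rx": 0,"ry": 0,"rz": 0,"jaw": 1.5},
  {"dx": -0.1,"dy": 0,"dz": -8.5,"rx": 0,"ry": 0,"rz": 0,"jaw": 1.5},
  {"dx": -0.1,"dy": 0,"dz": -8.9,"rx": 0,"ry": 0,"rz": 0,"jaw": 1.5},
  {"dx": -0.1,"dy": 0,"dz": -8.9,"rx": 0,"ry": 0,"rz": 0,"jaw": 1.5},
])

```text
time_s: 11.92
tool_pos: [0.4732, 0.2871, 0.1207]
ee_rot: [-1.542, 0.357, -0.355]
force: [0.2, 0.3, -1.7]
grip_width: 0.0205
```

Request:
drive_tool([
  {"dx": 0,"dy": 0,"dz": -0.05,"rx": 0,"ry": 0,"rz": 0,"jaw": 1.5},
  {"dx": 0,"dy": 0,"dz": -0.1,"rx": 0,"ry": 0,"rz": 0,"jaw": 1.5},
  {"dx": 0,"dy": 0,"dz": -0.15,"rx": 0,"ry": 0,"rz": 0,"jaw": 1.5},
  {"dx": 0,"dy": 0,"dz": -0.2,"rx": 0,"ry": 0,"rz": 0,"jaw": 1.5},
  {"dx": 0,"dy": 0,"dz": -0.25,"rx": 0,"ry": 0,"rz": 0,"jaw": 1.5},
  {"dx": 0,"dy": 0,"dz": -0.25,"rx": 0,"ry": 0,"rz": 0,"jaw": 1.5},
  {"dx": 0,"dy": 0,"dz": -0.25,"rx": 0,"ry": 0,"rz": 0,"jaw": 1.5},
  {"dx": 0,"dy": 0,"dz": -0.25,"rx": 0,"ry": 0,"rz": 0,"jaw": 1.5},
])

```text
time_s: 12.58
tool_pos: [0.4737, 0.2874, 0.1189]
ee_rot: [-1.541, 0.356, -0.356]
force: [0.0, 1.2, -0.7]
grip_width: 0.0208
```

```bash
python3 st.py s7.png
```

```text
[0.4736691  0.28735812 0.11886572] [ 0.32134956  0.47622434 -1.05644226] 12.6333
0.1 50 [0.4818 0.2852 0.1066] min [0.4726 0.2775 0.1001] max [0.4853 0.2967 0.1128] circ [476.8 287.1]
0.113 48 [0.4821 0.285  0.1199] min [0.4726 0.2758 0.1131] max [0.4853 0.2944 0.1259] circ [478.3 285.6]
0.126 46 [0.4815 0.2838 0.1329] min [0.4716 0.2765 0.127 ] max [0.485 0.293 0.139] circ [477.4 285.3]
0.139 47 [0.4819 0.2841 0.1455] min [0.472  0.2758 0.1391] max [0.4853 0.293  0.1516] circ [478. 285.]
0.152 58 [0.4803 0.2835 0.1587] min [0.4662 0.2756 0.1523] max [0.4856 0.2956 0.1647] circ [475. 286.]
0.165 92 [0.4758 0.2857 0.1691] min [0.4639 0.2765 0.1652] max [0.485  0.2944 0.1718] circ [473.7 287.3]
```

View pics/s7.png

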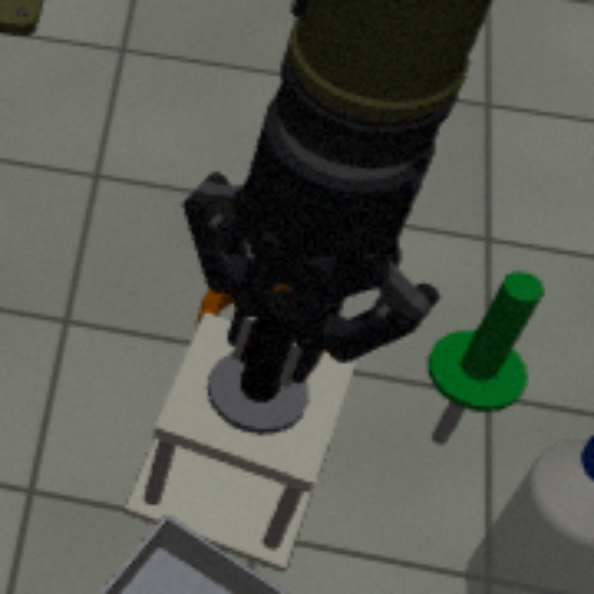

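Request:
drive_tool([
  {"dx": 0,"dy": 0,"dz": -0.05,"rx": 0,"ry": 0,"rz": 0,"jaw": 1.5},
  {"dx": 0,"dy": 0,"dz": -0.1,"rx": 0,"ry": 0,"rz": 0,"jaw": 1.5},
  {"dx": 0,"dy": 0,"dz": -0.15,"rx": 0,"ry": 0,"rz": 0,"jaw": 1.5},
  {"dx": 0,"dy": 0,"dz": -0.2,"rx": 0,"ry": 0,"rz": 0,"jaw": 1.5},
  {"dx": 0,"dy": 0,"dz": -0.2,"rx": 0,"ry": 0,"rz": 0,"jaw": 1.5},
  {"dx": 0,"dy": 0,"dz": -0.2,"rx": 0,"ry": 0,"rz": 0,"jaw": 1.5},
  {"dx": 0,"dy": 0,"dz": -0.2,"rx": 0,"ry": 0,"rz": 0,"jaw": 1.5},
  {"dx": 0,"dy": 0,"dz": -0.2,"rx": 0,"ry": 0,"rz": 0,"jaw": 1.5},
])

```text
time_s: 13.3
tool_pos: [0.4737, 0.2874, 0.1188]
ee_rot: [-1.54, 0.355, -0.357]
force: [-4.0, -1.9, 12.0]
grip_width: 0.0208
```

Collar has met the plate (12 N, no further descent). I'll ease up slightly and open gradually.

Request:
drive_tool([
  {"dx": 0,"dy": 0,"dz": 0.1,"rx": 0,"ry": 0,"rz": 0,"jaw": 1.5},
  {"dx": 0,"dy": 0,"dz": 0.2,"rx": 0,"ry": 0,"rz": 0,"jaw": 1.8},
  {"dx": 0,"dy": 0,"dz": 0.2,"rx": 0,"ry": 0,"rz": 0,"jaw": 2.2},
  {"dx": 0,"dy": 0,"dz": 0.2,"rx": 0,"ry": 0,"rz": 0,"jaw": 2.8},
  {"dx": 0,"dy": 0,"dz": 0.2,"rx": 0,"ry": 0,"rz": 0,"jaw": 4},
  {"dx": 0,"dy": 0,"dz": 0.2,"rx": 0,"ry": 0,"rz": 0,"jaw": 5.5},
  {"dx": 0,"dy": 0,"dz": 0.2,"rx": 0,"ry": 0,"rz": 0,"jaw": 7},
  {"dx": 0,"dy": 0,"dz": 0.2,"rx": 0,"ry": 0,"rz": 0,"jaw": 8.5},
])

```text
time_s: 13.97
tool_pos: [0.4736, 0.2873, 0.1187]
ee_rot: [-1.542, 0.356, -0.356]
force: [1.4, 0.4, -0.2]
grip_width: 0.0746
```

Request:
drive_tool([
  {"dx": 0,"dy": 0,"dz": 0,"rx": 0,"ry": 0,"rz": 0,"jaw": 8.5},
  {"dx": 0,"dy": 0,"dz": 0,"rx": 0,"ry": 0,"rz": 0,"jaw": 8.5},
  {"dx": 0,"dy": 0,"dz": 1,"rx": 0,"ry": 0,"rz": 0,"jaw": 8.5},
  {"dx": 0,"dy": 0,"dz": 3,"rx": 0,"ry": 0,"rz": 0,"jaw": 8.5},
  {"dx": 0,"dy": 0,"dz": 6,"rx": 0,"ry": 0,"rz": 0,"jaw": 8.5},
  {"dx": 0,"dy": 0,"dz": 9,"rx": 0,"ry": 0,"rz": 0,"jaw": 8.5},
  {"dx": 0,"dy": 0,"dz": 12,"rx": 0,"ry": 0,"rz": 0,"jaw": 8.5},
  {"dx": 0,"dy": 0,"dz": 14,"rx": 0,"ry": 0,"rz": 0,"jaw": 8.5},
])

```text
time_s: 14.63
tool_pos: [0.4744, 0.2878, 0.2628]
ee_rot: [-1.538, 0.353, -0.358]
force: [0.4, 0.5, -0.0]
grip_width: 0.0851
```

Request:
drive_tool([
  {"dx": -2,"dy": 0,"dz": 1,"rx": 0,"ry": 0,"rz": 0,"jaw": 8.5},
  {"dx": -4,"dy": 0,"dz": 2,"rx": 0,"ry": 0,"rz": 0,"jaw": 8.5},
  {"dx": -7,"dy": 0,"dz": 3,"rx": 0,"ry": 0,"rz": 0,"jaw": 8.5},
  {"dx": -9,"dy": 0,"dz": 3,"rx": 0,"ry": 0,"rz": 0,"jaw": 8.5},
  {"dx": -10,"dy": 0,"dz": 3,"rx": 0,"ry": 0,"rz": 0,"jaw": 8.5},
  {"dx": -10,"dy": 0,"dz": 3,"rx": 0,"ry": 0,"rz": 0,"jaw": 8.5},
  {"dx": -10,"dy": 0,"dz": 3,"rx": 0,"ry": 0,"rz": 0,"jaw": 8.5},
  {"dx": -10,"dy": 0,"dz": 3,"rx": 0,"ry": 0,"rz": 0,"jaw": 8.5},
])

```text
time_s: 15.3
tool_pos: [0.3746, 0.2875, 0.2887]
ee_rot: [-1.541, 0.355, -0.357]
force: [-0.4, 0.4, 0.1]
grip_width: 0.0849
```

```bash
python3 rk.py s8r.png 2>/dev/null; python3 - <<'E'
from h import *
f=viewer.grab_frame("scene"); P=cloud(f).reshape(-1,3)
near=(np.hypot(P[:,0]-.475,P[:,1]-.287)<.05)
for a,b in [(.0945,.103),(.105,.13),(.13,.16),(.16,.18)]:
    p=P[near&(P[:,2]>a)&(P[:,2]<b)]
    print(a,len(p),p.mean(0).round(4),p.min(0).round(3),p.max(0).round(4),cv2.minEnclosingCircle(p[:,:2].astype(np.float32)*1000))
cv2.imwrite("pics/s8.png",cv2.resize(f["image"][110:290,350:530,::-1],None,fx=3.3,fy=3.3))
o=r.get_obs(); print(o["tool_pos"],o["force"],o["qd"].round(3),o["grip_width"],o["time_s"])
E
```

```text
[0.37461028 0.28754683 0.28872034] [-0.35282362  0.44555776  0.14016152] 15.3
scene (0.508, -0.274) [0.061, 0.0596, 0.0574, 0.0547, 0.0531, 0.0514, 0.0493]
scene (0.5204, -0.2155) [0.0502, 0.051, 0.0529, 0.0556, 0.0573, 0.0605, 0.0596]
scene (0.5322, -0.1565) [0.0499, 0.0511, 0.0534, 0.0563, 0.0573, 0.0595, 0.0595]
scene (0.5457, -0.0977) [0.0608, 0.0597, 0.0577, 0.056, 0.0532, 0.0513, 0.0487]
top (0.508, -0.274) [0.0595, 0.0591, 0.0565, 0.0545, 0.0517, 0.0502, 0.0497]
top (0.5204, -0.2155) [0.0471, 0.05, 0.0519, 0.0544, 0.056, 0.059, 0.0603]
top (0.5322, -0.1565) [0.0488, 0.0508, 0.0508, 0.0541, 0.0569, 0.0577, 0.0593]
top (0.5457, -0.0977) [0.0596, 0.0589, 0.056, 0.0552, 0.0526, 0.05, 0.0489]
0.0945 359 [0.4801 0.2869 0.0962] [0.449 0.261 0.095] [0.5026 0.316  0.103 ] ((475.13214111328125, 288.1430358886719), 27.92551040649414)
0.105 103 [0.4823 0.2872 0.1177] [0.474 0.278 0.106] [0.4864 0.2995 0.1292] ((476.0395812988281, 288.62109375), 11.042282104492188)
0.13 143 [0.4825 0.2872 0.1451] [0.475 0.278 0.13 ] [0.4866 0.2994 0.16  ] ((476.6422119140625, 288.4833984375), 10.967385292053223)
0.16 137 [0.4774 0.2879 0.1679] [0.465 0.278 0.16 ] [0.4863 0.2988 0.1715] ((474.5747985839844, 288.06304931640625), 11.83273983001709)
[0.374535   0.28734405 0.28832806] [-0.22957678  0.42791003 -0.60565803] [ 0.002 -0.    -0.003  0.001  0.001  0.002] 0.08526146196518421 15.45
```

View pics/s8.png

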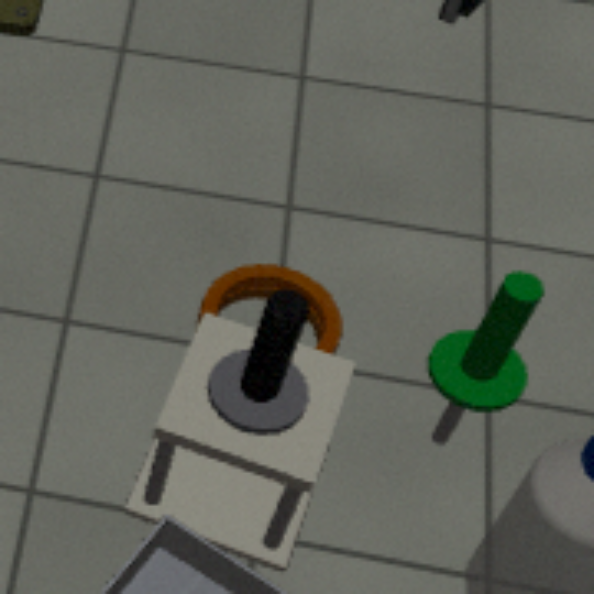

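View pics/s8r.png

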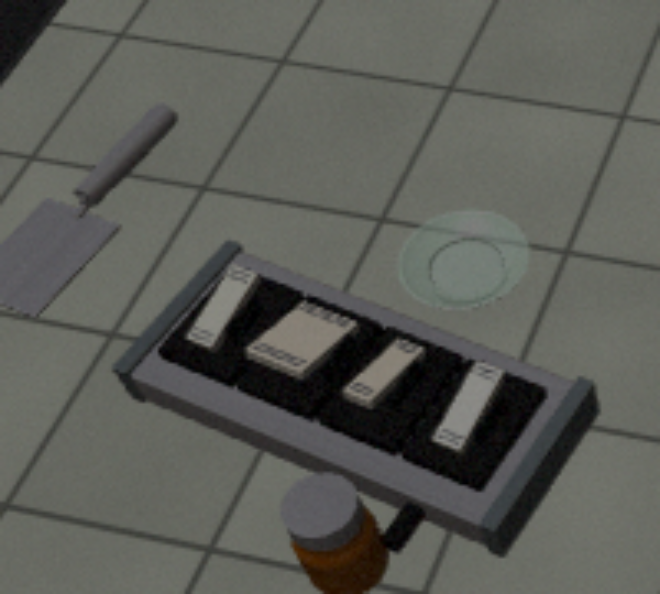

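The stylus stands upright in the stand: collar top at 0.096, handle top at 0.170, axis about 1 mm from the hole's. The rockers are correct and the arm is clear, so I'm handing in.

```bash
python3 -c "
from cell import ticket; print(ticket.job_done())"
```

```text
the job is handed in; nothing more can be done
None
```

I flipped the wide rocker with the stylus tip and put the stylus back in its stand. The job was handed in at about 15.5 s of the 45 s allowed. The hand-in gives no verdict, so what follows rests on my own checks.

- **Wide rocker:** I pressed its raised near end until it stopped moving, with about 13 N on the tool. In both cameras its near end now stands at about 50 mm and its far end at about 60 mm, so it is fully over.
- **Narrow rockers:** all three measure the same as before the press, to within about 1 mm of depth noise.
- **Stylus:** it is released and upright, with its axis 1–2 mm from the hole's axis. The collar's top is at 96 mm and the handle's top at 170 mm, so the collar is resting on the plate.
- **Gripper:** it is open and clear of everything, and the green look-alike was not touched.

No check failed. One move call was refused as invalid before anything moved, and I resent it with all fields filled in. The two cameras differed by 1–2 mm, which is within their stated calibration.

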